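Drive the alignment pin through the flange stack

ROBOT

A 6-joint arm with a two-finger parallel gripper is mounted at the origin on a cart in front of the work surface, level with it; the furniture and walls round the work are solid. World frame = base frame: x ahead of the robot, y to its left, z up, the work surface at z = 0. Lengths are in m, angles in rad, forces in N, time in s.
With the tool pointing down it reaches from about 0.275 to 0.725 m from the base axis. Payload 15.9 kg.
Tool frame: the origin (TCP) lies midway between the tips of the shut fingers; the grasp point (between the pads) lies bot.grip_depth behind it (bot.grip_depth is the distance from the TCP to the grasp point, in m); z points along the fingers, x is the direction in which the jaws open and shut, and the axes are right-handed (so a half turn about z gives the same grasp; the last joint's range is limited). The gripper opens to 85 mm and grips with 20 to 120 N. Pads are 22 mm wide; open, the fingers measure 114 mm over their backs; the gripper's body (76 mm by 85 mm) begins 54 mm behind the grasp point. The pads swing forward as they close: fully open they stand 13 mm farther back than shut.
Start: joints at [-1.183, 0.213, -0.034, 1.323, 0, 1.571], TCP at [0.189, -0.463, 0.231] pointing down, gripper open.
Joint ranges: [-2.98, 2.98], [-0.74, 1.72], [-1.14, 1.35], [-2.1, 2.04], [-1.57, 1.44], [-3.14, 3.14]. Speed limits (rad/s): [1.89, 1.89, 2.39, 2.57, 3.14, 3.14].

INTERFACE

Orientations are given as a unit quaternion [x, y, z, w].
In Python, from bench import sensors, cams, order, bot gives the robot as it stands. The module is installed in compiled form; this text tells all that it offers.
- The arm moves only by the tool send_rows, never from a script. Its argument "rows" is a list of rows, each an object of numbers: "dx", "dy", "dz": the shift along the tool's x, y, z in m; "twist": the turn about the tool's z in rad. In form: [{"dx": .., "dy": .., "dz": .., "twist": ..}, ...]. A call has 1 to 20 rows; each row shifts and turns the commanded pose from where the row before left it, along the tool's axes as they then stand; what a row does not reach is not made up. A row lasts 1/12 s, in which the tool goes at most 41.7 mm and 7.16 degrees, less where a joint would pass 70% of its speed; a pose out of reach is approached as far as the arm can. A call with a gripper value outside its range is refused whole. "jaw" is the opening, from 0 (shut) to 1 (fully open), set as the call begins (left out, the last holds). The fingers move at their own pace and stop on an object; "squeeze" is the grip in N (left out, the last holds). Time passes only in rows, so rows that do not move let the fingers close. It gives the time, the measured TCP pose, the force and the opening at its end, in the units of the state.
- sensors.get_obs(): the state, without advancing time (a new reading comes with each control period).
- cams.capture(name): name is "scene" or "side" or "wrist"; returns a dict with "img" (400x640x3 uint8, red, green, blue), "fx", "fy", "cx", "cy" (pixels), "cam_to_world" (4x4, takes a point from camera to world coordinates). Camera axes: x right, y down, z forward; pixel columns grow to the right and rows downward; lengths in m; the calibration is good to about 2 mm. A picture is of the moment at which its call begins. There is no depth.
- order.close_job(): hands the job in, once; it reports no verdict.
The state is a dict: "time": time; "joint_pos": joint angles; "qvel": joint speeds; "tau": joint torques, N m; "tool_pos": TCP position; "tool_rot": TCP orientation; "contact_force": force on the tool from outside, world axes, zero at the start; "moment": the same for the moment, N m; "grip_width": opening from 0.0 (shut) to 1.0 (fully open).
Only numpy, scipy, OpenCV 4.12 (cv2) and the standard library are available. Lean on these libraries where they do the work, as an engineer would, in place of code of your own. Each camera call takes 0.05 s, during which the arm holds its last target. There are 200 camera calls.

TASK

Take the red-handled taper pin out of its wooden stand and drive it down through the blue flange block and the loose brass spacer ring inside it, so that it pulls the ring's hole into line and ends fully home, collar flat on the block, let go. The ring has slipped off line sideways, so feel your way in and never press the pin on the block or ring with more than about 2.5 kg (25 N). Let only the pin move the ring, and leave the blue-lidded pot and the hex key where they are.

Things in the scene. Friction and masses are not known exactly. Their poses are not given: they have to be found in the camera images.
- pin: Tapered pin upright in the stand, 180 g, 102 mm long. Origin at the centre of its lower tip, z up. From the tip: taper from 6 to 16 mm diameter over 36 mm, 16 mm diameter up to 54 mm, dark collar 30 mm across up to 58 mm, then a red round handle 24 mm across up to 102 mm, gripped from above.
- pin_collar (a point): Centre of the underside of the pin's collar, 54 mm above its tip. It lies on the top of the flange block when the pin is home.
- pin_stand: Fixed wooden block 56 x 56 mm, 56 mm high on a black 70 mm square foot, with an upright 19 mm hole in which the pin stands, its collar resting on the block. Origin at the centre of its underside.
- flange_block: Blue steel block bolted to the bench, 74 x 70 mm (102 over its feet along y), 58 mm high to its top plate, which has 3 mm screw heads in its corners. Origin at the centre of its underside, on the axis of an upright 18 mm bore right through: top plate 62 mm square (z 51 to 58 mm), open gap (41 to 51), lower block (0 to 41). In the gap lies a brass ring (see ring_gap).
- bore_mouth (a point): Centre of the bore's mouth, in the top face of the block, 58 mm above the bench. A pin lowered on the bore axis lands on the ring, its tip 7.5 mm below the mouth; held 4.2 mm towards the ring's hole it goes on down, and brought back to the axis and past it with its tip in the hole it drags the ring along; the taper does the rest.
- pigment_pot_2: White pot with a blue lid, 58 mm across, 66 mm high, standing loose on the bench; a bystander. Origin at the centre of its underside.
- hex_key: Black L-shaped hex key 94 x 39 x 7 mm lying loose on the bench; a bystander. Origin at the centre of its underside.
- ring_gap (a point): Point on the bore axis 50.5 mm above the bench, level with the ring's top face. Loose brass spacer ring: 48 mm across, 18 mm hole, 9 mm thick; it slides only sideways, in any direction, against about 6 N of friction, without a spring. At the start it lies 8.3 to 9.2 mm off the bore axis, in an unknown direction; its place is not measured.

How it is judged:
By the outcome, as a careful person would: the job done as asked, in the order asked, and still so for the second after the job is handed in, with the robot touching nothing.
It also fails if it takes over 72 s, if anything falls off the work surface, if the arm or the gripper's body presses on something with over 40 N, if the wrist force passes 120 N, or if a joint passes its speed limit or range.

## Working session

There is one attempt and no reset: what is moved stays moved. The work goes in short steps, Python scripts to look and compute and a tool call to move; the robot and the scene stay as the last step left them, time stands still between calls to the robot, and variables do not carry over. Pictures are saved under pics/ and viewed, about 8 in all and at most 12, crops included, and the job is handed in when it is done.

Besides the shell and the picture viewer there is one more tool, called after ">>>" in YAML: its name, and indented under it one key for each argument. send_rows: Moves the arm, as the interface text tells. Its arguments: {"type":"object","properties":{"rows":{"type":"array","items":{"type":"object","properties":{"dx":{"type":"number"},"dy":{"type":"number"},"dz":{"type":"number"},"twist":{"type":"number"}}}},"jaw":{"type":"number"},"squeeze":{"type":"number"}},"required":["rows"]}

```bash
mkdir -p pics; cat > h.py <<'E'
import numpy as np, cv2, json
from bench import sensors, cams, order, bot
def snap(name,fn,crop=None,scale=1):
    c=cams.capture(name); im=c["img"][:,:,::-1]
    np.savez('pics/'+fn+'.npz',img=c["img"],K=[c["fx"],c["fy"],c["cx"],c["cy"]],T=c["cam_to_world"])
    if crop: im=im[crop[1]:crop[3],crop[0]:crop[2]]
    cv2.imwrite('pics/'+fn+'.png',cv2.resize(im,None,fx=scale,fy=scale,interpolation=cv2.INTER_CUBIC))
def ray(fn,u,v):
    d=np.load('pics/'+fn+'.npz'); fx,fy,cx,cy=d['K']; T=d['T']
    r=T[:3,:3]@np.array([(u-cx)/fx,(v-cy)/fy,1]); return T[:3,3],r/np.linalg.norm(r)
def atz(fn,u,v,z):
    o,r=ray(fn,u,v); return o+r*(z-o[2])/r[2]
def proj(fn,p):
    d=np.load('pics/'+fn+'.npz'); fx,fy,cx,cy=d['K']; T=d['T']
    q=T[:3,:3].T@(np.array(p)-T[:3,3]); return fx*q[0]/q[2]+cx,fy*q[1]/q[2]+cy
def tri(a,b):
    (o1,r1),(o2,r2)=ray(*a),ray(*b)
    A=np.stack([r1,-r2],1); s=np.linalg.lstsq(A,o2-o1,rcond=None)[0]
    p,q=o1+s[0]*r1,o2+s[1]*r2; return (p+q)/2,np.linalg.norm(p-q)
E
python3 - <<'E'
from h import *
snap('scene','scene0');snap('side','side0')
for f in('scene0','side0'):
    d=np.load(f'pics/{f}.npz');print(d['K'],d['T'].round(3))
a=cv2.imread('pics/scene0.png');b=cv2.imread('pics/side0.png')
cv2.imwrite('pics/both.png',cv2.resize(np.vstack([a,b]),(480,600)))
print(bot.grip_depth,sensors.get_obs())
E
```

```text
[427.56549241 427.56549241 316.02587494 198.49219102] [[ 0.072  0.875 -0.478  0.994]
 [ 0.997 -0.066  0.029  0.131]
 [-0.006 -0.479 -0.878  0.801]
 [ 0.     0.     0.     1.   ]]
[398.47896059 398.47896059 321.65078197 200.41122871] [[ 0.693  0.313 -0.649  1.143]
 [ 0.721 -0.313  0.619 -0.356]
 [-0.009 -0.896 -0.443  0.459]
 [ 0.     0.     0.     1.   ]]
0.0187 {'time': 0.1, 'joint_pos': array([-1.18301489e+00,  2.13293611e-01, -3.49780306e-02,  1.32354686e+00,
       -1.04856824e-05,  1.57078056e+00]), 'qvel': array([-1.83191999e-03, -2.19141983e-03,  1.64571266e-03,  1.47169251e-05,
       -1.14845873e-03,  1.21712002e-03]), 'tau': array([ 1.97718138e-03, -6.87244606e+01,  4.87807417e+01,  1.21503230e-02,
        2.56334833e-04, -9.30857844e-07]), 'tool_pos': array([ 0.18894273, -0.46257778,  0.2308796 ]), 'tool_rot': array([ 8.30105341e-01, -5.57606368e-01, -4.27175120e-04, -2.80640029e-04]), 'contact_force': array([-0.58650887, -0.41456965,  0.61695323]), 'moment': array([-0.01526261,  0.01944752, -0.06223394]), 'grip_width': 1.0048930338454674}
```

View pics/scene0.png

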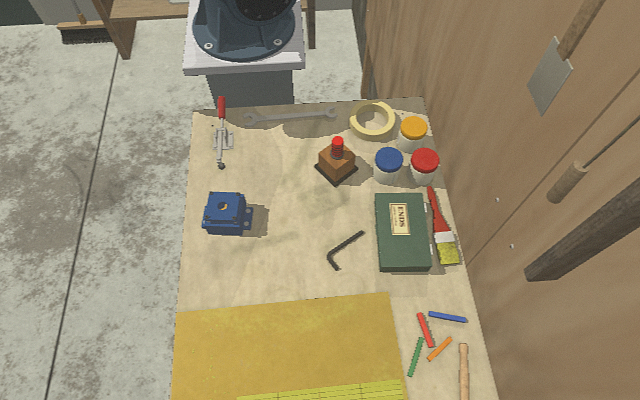

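View pics/side0.png

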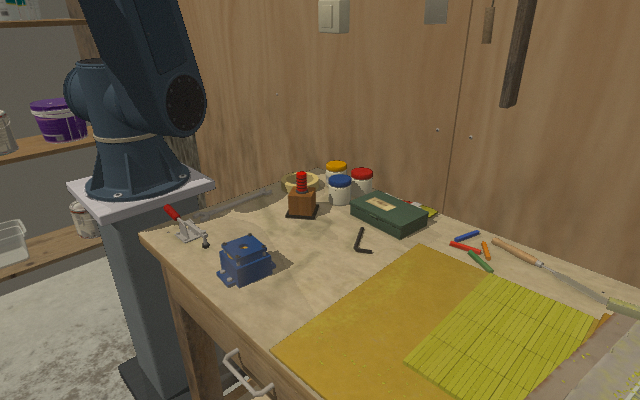

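The scene view shows the pin handle top at about (337,141) and the block bore at about (223,206). In the side view they are at about (301,175) and (244,246). I'll enlarge both next.

```bash
python3 - <<'E'
from h import *
def cr(f,x,y,s=5,w=80,h=60):
    im=cv2.imread(f'pics/{f}.png')[y:y+h,x:x+w]; return cv2.resize(im,None,fx=s,fy=s,interpolation=cv2.INTER_CUBIC)
cv2.imwrite('pics/crops.png',np.vstack([np.hstack([cr('scene0',300,130),cr('scene0',190,180)]),np.hstack([cr('side0',262,165),cr('side0',208,228)])]))
p=atz('scene0',337,141,.106);print(p, proj('side0',p)); b=atz('scene0',223,206,.058);print(b,proj('side0',b))
E
```

```text
[0.48772158 0.20528721 0.106     ] (np.float64(301.61520584111645), np.float64(172.52945300449846))
[ 0.59193667 -0.02781393  0.058     ] (np.float64(244.9938338725962), np.float64(245.60322353430246))
```

View pics/crops.png

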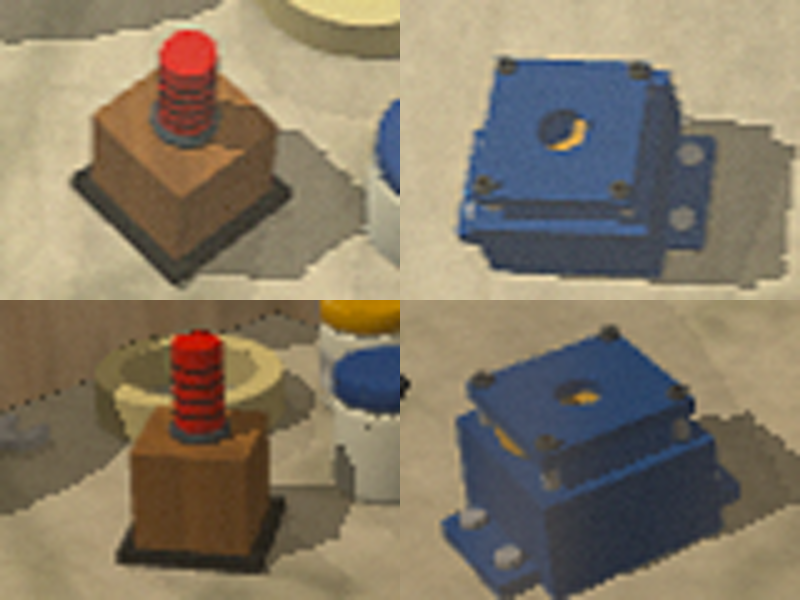

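The crops show the handle top at scene (337.2,139) and side (301,173), and the bore at scene (222,205.6) and side (243.2,246). Brass fills the lower right of the bore in the scene view and pokes out at the left of the gap in the side view. The ring has therefore slipped roughly towards -x-y, and I'll check that with the wrist camera. First I'll square the tool with the world axes.

```bash
python3 - <<'E'
from h import *
print(tri(('scene0',337.2,139),('side0',301,173)),tri(('scene0',222,205.6),('side0',243.2,246)))
print(atz('scene0',337.2,139,.104),atz('side0',301,173,.104),atz('scene0',222,205.6,.058),atz('side0',243.2,246,.058))
E
```

```text
(array([0.48196124, 0.20700248, 0.10321265]), np.float64(0.002226081964864989)) (array([ 0.59010321, -0.03022593,  0.05718207]), np.float64(0.000743617801018629))
[0.48137631 0.20637521 0.104     ] [0.48516031 0.2055414  0.104     ] [ 0.59089654 -0.02980506  0.058     ] [ 0.59072966 -0.03094773  0.058     ]
```

>>> send_rows:
  rows:
    - {"twist": -0.1183}
    - {"twist": -0.1183}
    - {"twist": -0.1183}
    - {"twist": -0.1183}
    - {"twist": -0.1183}
    - {"twist": -0.1183}
    - {"twist": -0.1183}
    - {"twist": -0.1183}
    - {"twist": -0.1183}
    - {"twist": -0.1183}

```text
invalid input at $.rows[0]: expected keys dx, dy, dz, twist
```

>>> send_rows:
  rows:
    - {"dx": 0, "dy": 0, "dz": 0, "twist": -0.1183}
    - {"dx": 0, "dy": 0, "dz": 0, "twist": -0.1183}
    - {"dx": 0, "dy": 0, "dz": 0, "twist": -0.1183}
    - {"dx": 0, "dy": 0, "dz": 0, "twist": -0.1183}
    - {"dx": 0, "dy": 0, "dz": 0, "twist": -0.1183}
    - {"dx": 0, "dy": 0, "dz": 0, "twist": -0.1183}
    - {"dx": 0, "dy": 0, "dz": 0, "twist": -0.1183}
    - {"dx": 0, "dy": 0, "dz": 0, "twist": -0.1183}
    - {"dx": 0, "dy": 0, "dz": 0, "twist": -0.1183}
    - {"dx": 0, "dy": 0, "dz": 0, "twist": -0.1183}

```text
time: 0.93
tool_pos: [0.189, -0.4627, 0.231]
tool_rot: [1.0, 0.003, -0.0, -0.0]
contact_force: [-0.2, -0.8, -0.4]
grip_width: 1.004
```

>>> send_rows:
  rows:
    - {"dx": 0.025, "dy": -0.027, "dz": 0, "twist": 0}
    - {"dx": 0.025, "dy": -0.027, "dz": 0, "twist": 0}
    - {"dx": 0.025, "dy": -0.027, "dz": 0, "twist": 0}
    - {"dx": 0.025, "dy": -0.027, "dz": 0, "twist": 0}
    - {"dx": 0.025, "dy": -0.027, "dz": 0, "twist": 0}
    - {"dx": 0.025, "dy": -0.027, "dz": 0, "twist": 0}
    - {"dx": 0.025, "dy": -0.027, "dz": 0, "twist": 0}
    - {"dx": 0.025, "dy": -0.027, "dz": 0, "twist": 0}
    - {"dx": 0.025, "dy": -0.027, "dz": 0, "twist": 0}
    - {"dx": 0.025, "dy": -0.027, "dz": 0, "twist": 0}
    - {"dx": 0.025, "dy": -0.027, "dz": 0, "twist": 0}
    - {"dx": 0.025, "dy": -0.027, "dz": 0, "twist": 0}
    - {"dx": 0.025, "dy": -0.027, "dz": 0, "twist": 0}
    - {"dx": 0.025, "dy": -0.027, "dz": 0, "twist": 0}
    - {"dx": 0.025, "dy": -0.027, "dz": 0, "twist": 0}
    - {"dx": 0.025, "dy": -0.027, "dz": 0, "twist": 0}
    - {"dx": 0, "dy": 0, "dz": 0, "twist": 0}
    - {"dx": 0, "dy": 0, "dz": 0, "twist": 0}

```text
time: 2.43
tool_pos: [0.5896, -0.0294, 0.2302]
tool_rot: [1.0, 0.001, -0.001, -0.0]
contact_force: [0.3, -0.5, 0.2]
grip_width: 0.998
```

```bash
python3 - <<'E'
from h import *
snap('wrist','w1')
d=np.load('pics/w1.npz');print(d['K'],d['T'].round(3)); print(proj('w1',[.5905,-.0303,.058]))
E
```

```text
[345.89910916 345.89910916 316.21555818 195.98929268] [[ 1.     0.003 -0.     0.59 ]
 [ 0.003 -0.95  -0.311  0.051]
 [-0.001  0.311 -0.95   0.373]
 [ 0.     0.     0.     1.   ]]
(np.float64(316.8897514647651), np.float64(173.8374990634219))
```

View pics/w1.png

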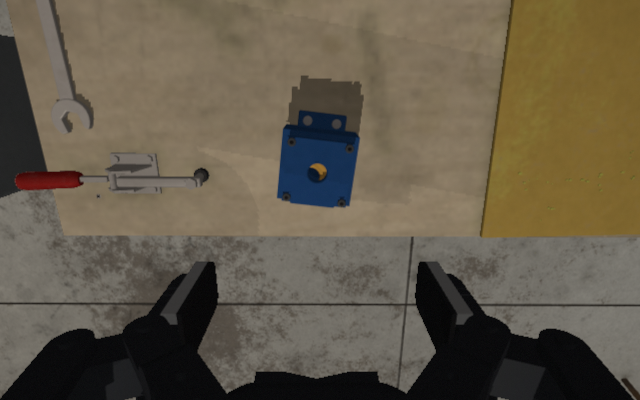

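The wrist view shows the bore at about (317,173), which matches the predicted (317,174). Brass and shadow are visible inside it, so I'll crop.

```bash
python3 - <<'E'
from h import *
im=cv2.imread('pics/w1.png')[112:216,270:366]
im2=cv2.imread('pics/w1.png')[158:188,302:332]
cv2.imwrite('pics/w1c.png',np.hstack([cv2.resize(im,(480,520),interpolation=cv2.INTER_CUBIC)[:300],cv2.resize(im2,(300,300),interpolation=cv2.INTER_CUBIC)]))
E
```

```text
(no output)
```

View pics/w1c.png

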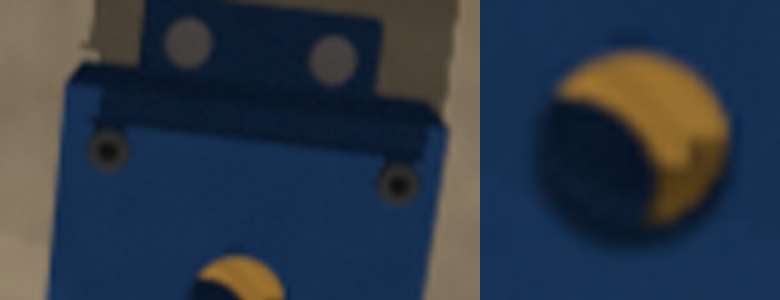

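```bash
python3 - <<'E'
from h import *
from scipy.optimize import least_squares
def fit(fn,pts,z,sx,sy,s,R=.009):
    P=np.array([atz(fn,sx+(x+.5)/s-.5,sy+(y+.5)/s-.5,z)[:2] for x,y in pts])
    r=least_squares(lambda c:np.hypot(*(P-c).T)-R,P.mean(0)+[-.003,-.003]); return r.x.round(4),(r.fun*1e3).round(2)
b=[(62,150),(80,90),(110,62),(155,50),(205,65),(245,120),(250,150),(240,185),(110,235),(150,245)]
h=[(78,98),(110,100),(140,120),(160,145),(172,180),(172,210)]
print(fit('w1',b,.058,302,158,10)); print(fit('w1',h,.0505,302,158,10))
# scene (panel offset 400): mouth and hole edge
h2=[(553-400,150),(570-400,138),(577-400,125),(575-400,116)]
print(fit('scene0',h2,.0505,190,180,5))
E
```

```text
(array([ 0.5906, -0.0289]), array([-0.36, -0.11,  0.21,  0.38,  0.25, -0.1 , -0.03, -0.19,  0.4 ,
        0.42]))
(array([ 0.5834, -0.0348]), array([-0.06,  0.23, -0.06, -0.14, -0.06,  0.15]))
(array([ 0.5857, -0.0347]), array([ 0.78, -0.81,  0.17,  0.55]))
```

The bore is at (0.5906,-0.0293), and the fitted ring offset is about (-7.2,-5.9) mm. That is 9.3 mm long, close to the stated range. Next I'll go above the pin.

>>> send_rows:
  rows:
    - {"dx": -0.0107, "dy": -0.0235, "dz": 0.003, "twist": 0}
    - {"dx": -0.0107, "dy": -0.0235, "dz": 0.003, "twist": 0}
    - {"dx": -0.0107, "dy": -0.0235, "dz": 0.003, "twist": 0}
    - {"dx": -0.0107, "dy": -0.0235, "dz": 0.003, "twist": 0}
    - {"dx": -0.0107, "dy": -0.0235, "dz": 0.003, "twist": 0}
    - {"dx": -0.0107, "dy": -0.0235, "dz": 0.003, "twist": 0}
    - {"dx": -0.0107, "dy": -0.0235, "dz": 0.003, "twist": 0}
    - {"dx": -0.0107, "dy": -0.0235, "dz": 0.003, "twist": 0}
    - {"dx": -0.0107, "dy": -0.0235, "dz": 0.003, "twist": 0}
    - {"dx": -0.0107, "dy": -0.0235, "dz": 0.003, "twist": 0}
    - {"dx": 0, "dy": 0, "dz": 0, "twist": 0}
    - {"dx": 0, "dy": 0, "dz": 0, "twist": 0}

```text
time: 3.48
tool_pos: [0.4814, 0.2039, 0.2014]
tool_rot: [1.0, 0.0, 0.0, 0.0]
contact_force: [0.1, -0.9, -0.7]
grip_width: 1.001
```

```bash
python3 - <<'E'
from h import *
snap('wrist','w2')
print(proj('w2',[.483,.206,.104]))
E
```

```text
(np.float64(317.77127400230154), np.float64(195.39850622330573))
```

View pics/w2.png

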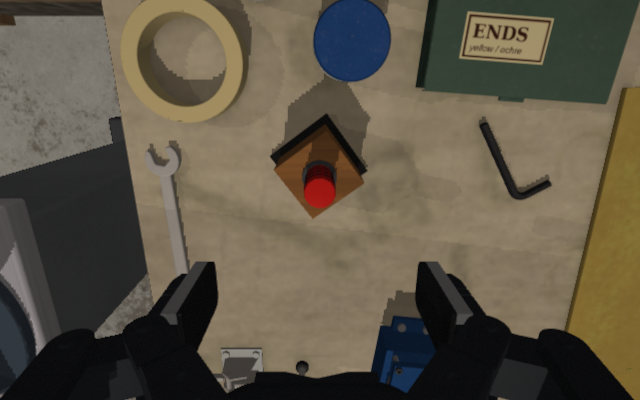

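The wrist view shows the handle top disc centred at about (319.5,193), close to the predicted (318,195).

```bash
python3 - <<'E'
from h import *
im=cv2.imread('pics/w2.png').astype(int); m=(im[:,:,2]>190)&(im[:,:,1]<60)&(im[:,:,0]<60)
m[:150]=0; m[230:]=0
v,u=np.nonzero(m); print(u.min(),u.max(),v.min(),v.max(),u.mean(),v.mean())
print(atz('w2',u.mean(),v.mean(),.104),atz('w2',319.5,193,.104)); print(sensors.get_obs()['contact_force'])
E
```

```text
Traceback (most recent call last):
ValueError: zero-size array to reduction operation minimum which has no identity
```

```bash
python3 - <<'E'
from h import *
im=cv2.imread('pics/w2.png').astype(int); print(im[193,319],im[175,319])
m=(im[:,:,2]>.8*im[193,319,2])&(im[:,:,1]<.4*im[:,:,2])
m[:150]=0; m[230:]=0;m[:,:280]=0;m[:,360:]=0
v,u=np.nonzero(m); print(u.min(),u.max(),v.min(),v.max(),u.mean(),v.mean())
print(atz('w2',u.mean(),v.mean(),.104),atz('w2',319.5,193,.104)); print(sensors.get_obs()['contact_force'])
E
```

```text
[ 18  23 157] [ 7  8 67]
304 334 179 207 319.3640226628895 193.143059490085
[0.48415515 0.2077277  0.104     ] [0.48425369 0.20783706 0.104     ]
[ 0.0664303  -0.34474806 -0.99820672]
```

>>> send_rows:
  rows:
    - {"dx": 0.0028, "dy": -0.0038, "dz": 0, "twist": 0}
    - {"dx": 0, "dy": 0, "dz": 0.0132, "twist": 0}
    - {"dx": 0, "dy": 0, "dz": 0.0132, "twist": 0}
    - {"dx": 0, "dy": 0, "dz": 0.0132, "twist": 0}
    - {"dx": 0, "dy": 0, "dz": 0.0132, "twist": 0}
    - {"dx": 0, "dy": 0, "dz": 0.0132, "twist": 0}
    - {"dx": 0, "dy": 0, "dz": 0.0132, "twist": 0}
    - {"dx": 0, "dy": 0, "dz": 0.0132, "twist": 0}
    - {"dx": 0, "dy": 0, "dz": 0.0132, "twist": 0}
    - {"dx": 0, "dy": 0, "dz": 0.0132, "twist": 0}
    - {"dx": 0, "dy": 0, "dz": 0.0132, "twist": 0}
    - {"dx": 0, "dy": 0, "dz": 0, "twist": 0}
    - {"dx": 0, "dy": 0, "dz": 0, "twist": 0}

```text
time: 4.62
tool_pos: [0.485, 0.2071, 0.0692]
tool_rot: [1.0, -0.001, -0.0, 0.0]
contact_force: [-0.7, 0.5, 0.3]
grip_width: 1.0
```

>>> send_rows:
  rows:
    - {"dx": 0, "dy": 0, "dz": 0, "twist": 0}
    - {"dx": 0, "dy": 0, "dz": 0, "twist": 0}
    - {"dx": 0, "dy": 0, "dz": 0, "twist": 0}
    - {"dx": 0, "dy": 0, "dz": 0, "twist": 0}
    - {"dx": 0, "dy": 0, "dz": 0, "twist": 0}
    - {"dx": 0, "dy": 0, "dz": 0, "twist": 0}
    - {"dx": 0, "dy": 0, "dz": 0, "twist": 0}
    - {"dx": 0, "dy": 0, "dz": 0, "twist": 0}
    - {"dx": 0, "dy": 0, "dz": 0, "twist": 0}
    - {"dx": 0, "dy": 0, "dz": 0, "twist": 0}
    - {"dx": 0, "dy": 0, "dz": 0, "twist": 0}
    - {"dx": 0, "dy": 0, "dz": 0, "twist": 0}
  jaw: 0
  squeeze: 70

```text
time: 5.62
tool_pos: [0.4851, 0.208, 0.0698]
tool_rot: [1.0, 0.0, 0.0, -0.0]
contact_force: [-1.1, -2.2, 5.9]
grip_width: 0.267
```

>>> send_rows:
  rows:
    - {"dx": 0, "dy": 0, "dz": -0.005, "twist": 0}
    - {"dx": 0, "dy": 0, "dz": -0.007, "twist": 0}
    - {"dx": 0, "dy": 0, "dz": -0.011, "twist": 0}
    - {"dx": 0, "dy": 0, "dz": -0.011, "twist": 0}
    - {"dx": 0, "dy": 0, "dz": -0.011, "twist": 0}
    - {"dx": 0, "dy": 0, "dz": -0.011, "twist": 0}
    - {"dx": 0, "dy": 0, "dz": -0.011, "twist": 0}
    - {"dx": 0, "dy": 0, "dz": -0.011, "twist": 0}
    - {"dx": 0, "dy": 0, "dz": -0.011, "twist": 0}
    - {"dx": 0, "dy": 0, "dz": -0.011, "twist": 0}
    - {"dx": 0, "dy": 0, "dz": 0, "twist": 0}
    - {"dx": 0, "dy": 0, "dz": 0, "twist": 0}

```text
time: 6.62
tool_pos: [0.4852, 0.2081, 0.1698]
tool_rot: [1.0, 0.0, 0.001, -0.0]
contact_force: [0.8, 0.3, -2.6]
grip_width: 0.258
```

```bash
python3 - <<'E'
from h import *
snap('wrist','w3');snap('scene','s3');snap('side','d3')
o=sensors.get_obs(); print(o['tool_pos'],o['tool_rot'],o['contact_force'],o['moment'])
t=o['tool_pos']-[0,0,.067]
im=cv2.imread('pics/w3.png')
for f in ('w3','s3','d3'): print(f,proj(f,t),proj(f,t+[0,0,.102]))
def cr(f,c,w=80,h=60,s=5):
    x,y=int(c[0]-w/2),int(c[1]-h/2); print(f,x,y); return cv2.resize(cv2.imread(f'pics/{f}.png')[y:y+h,x:x+w],(w*s,h*s),interpolation=cv2.INTER_CUBIC)
a=cr('w3',(320,330),160,120,2.5 and 2); b=cr('s3',proj('s3',t+[0,0,.03])); c=cr('d3',proj('d3',t+[0,0,.03]))
cv2.imwrite('pics/c3.png',np.vstack([np.hstack([b,c]),np.hstack([cv2.resize(im[250:400,200:440],(480,300)),np.zeros((300,320,3),np.uint8)])]))
E
```

```text
[0.48448234 0.20777733 0.16865349] [ 9.99999862e-01 -3.10434762e-06 -4.87402044e-04  1.94973925e-04] [ 0.50028657  0.34992423 -2.79687759] [ 0.00945935 -0.03617832  0.04488568]
w3 (np.float64(314.30883750200246), np.float64(212.94708319254644)) (np.float64(313.2844721401994), np.float64(311.1988720592411))
s3 (np.float64(337.9985786936062), np.float64(140.90696935322364)) (np.float64(340.21773213462546), np.float64(107.0999645586717))
d3 (np.float64(301.55936317957884), np.float64(173.59204454529544)) (np.float64(300.11526293456825), np.float64(131.2420567911875))
w3 240 270
s3 298 101
d3 261 131
```

View pics/c3.png

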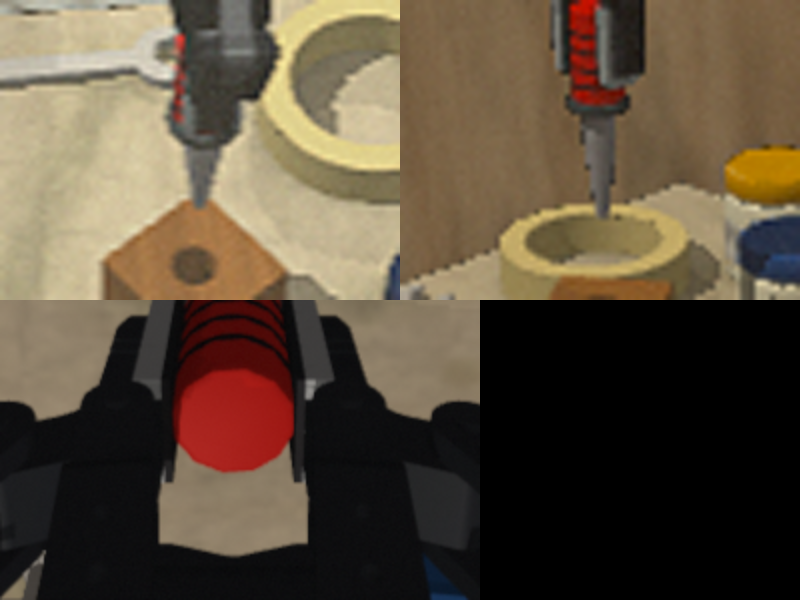

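The pin is held upright. Its tip is at scene (337.8,142) and side (301.2,174), within about 1 px of the prediction.

```bash
python3 - <<'E'
from h import *
print(tri(('s3',337.8,141.5),('d3',301.1,173.8)))
E
```

```text
(array([0.48474629, 0.20694488, 0.10108451]), np.float64(0.0014473891766099989))
```

>>> send_rows:
  rows:
    - {"dx": 0.0085, "dy": 0.02, "dz": 0, "twist": 0}
    - {"dx": 0.0085, "dy": 0.02, "dz": 0, "twist": 0}
    - {"dx": 0.0085, "dy": 0.02, "dz": 0, "twist": 0}
    - {"dx": 0.0085, "dy": 0.02, "dz": 0, "twist": 0}
    - {"dx": 0.0085, "dy": 0.02, "dz": 0, "twist": 0}
    - {"dx": 0.0085, "dy": 0.02, "dz": 0, "twist": 0}
    - {"dx": 0.0085, "dy": 0.02, "dz": 0, "twist": 0}
    - {"dx": 0.0085, "dy": 0.02, "dz": 0, "twist": 0}
    - {"dx": 0.0085, "dy": 0.02, "dz": 0, "twist": 0}
    - {"dx": 0.0085, "dy": 0.02, "dz": 0, "twist": 0}
    - {"dx": 0.0085, "dy": 0.02, "dz": 0, "twist": 0}
    - {"dx": 0.0085, "dy": 0.0196, "dz": 0, "twist": 0}
    - {"dx": 0.0005, "dy": 0, "dz": 0, "twist": 0}
    - {"dx": 0, "dy": 0, "dz": 0.01, "twist": 0}
    - {"dx": 0, "dy": 0, "dz": 0.01, "twist": 0}
    - {"dx": 0, "dy": 0, "dz": 0.01, "twist": 0}
    - {"dx": 0, "dy": 0, "dz": 0, "twist": 0}
    - {"dx": 0, "dy": 0, "dz": 0, "twist": 0}
    - {"dx": 0, "dy": 0, "dz": 0, "twist": 0}

```text
time: 8.35
tool_pos: [0.5873, -0.0312, 0.1394]
tool_rot: [1.0, 0.0, -0.0, -0.0]
contact_force: [0.3, 0.7, -2.0]
grip_width: 0.265
```

```bash
python3 - <<'E'
from h import *
snap('scene','s4');snap('side','d4')
o=sensors.get_obs(); print(o['tool_pos'],o['tool_rot'],o['contact_force'],o['moment'])
def cr(f,x,y,w=80,h=60,s=5):
    return cv2.resize(cv2.imread(f'pics/{f}.png')[y:y+h,x:x+w],(w*s,h*s),interpolation=cv2.INTER_CUBIC)
cv2.imwrite('pics/c4.png',np.hstack([cr('s4',190,170),cr('d4',208,208)]))
b=np.array([.5905,-.0297,.058]); 
for f in('s4','d4'): print(proj(f,b))
E
```

```text
[ 0.58760127 -0.0314088   0.13980091] [9.99999908e-01 1.90241251e-04 3.83563881e-04 8.00778282e-06] [ 0.17357789 -1.57544791 -1.26862001] [0.02563171 0.0013782  0.00193885]
(np.float64(222.06027952234768), np.float64(205.41828763588438))
(np.float64(243.69754135679665), np.float64(245.69324636413194))
```

View pics/c4.png

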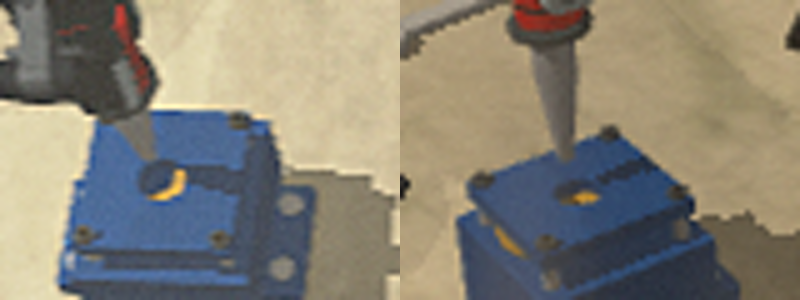

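The tip is just above the mouth at scene (219,201.2) and side (241,240).

```bash
python3 - <<'E'
from h import *
print(tri(('s4',219,201),('d4',240.8,239.8)))
E
```

```text
(array([ 0.58769681, -0.0329361 ,  0.07112868]), np.float64(0.000556943488335542))
```

>>> send_rows:
  rows:
    - {"dx": 0, "dy": 0, "dz": 0.005, "twist": 0}
    - {"dx": 0, "dy": 0, "dz": 0.003, "twist": 0}
    - {"dx": 0, "dy": 0, "dz": 0.002, "twist": 0}
    - {"dx": 0, "dy": 0, "dz": 0.001, "twist": 0}
    - {"dx": 0, "dy": 0, "dz": 0.001, "twist": 0}
    - {"dx": 0, "dy": 0, "dz": 0.001, "twist": 0}
    - {"dx": 0, "dy": 0, "dz": 0.001, "twist": 0}
    - {"dx": 0, "dy": 0, "dz": 0.001, "twist": 0}

```text
time: 9.12
tool_pos: [0.5874, -0.0317, 0.1243]
tool_rot: [1.0, -0.0, 0.0, -0.0]
contact_force: [-0.1, -0.5, -2.3]
grip_width: 0.261
```

>>> send_rows:
  rows:
    - {"dx": 0, "dy": 0, "dz": 0.001, "twist": 0}
    - {"dx": 0, "dy": 0, "dz": 0.001, "twist": 0}
    - {"dx": 0, "dy": 0, "dz": 0.001, "twist": 0}
    - {"dx": 0, "dy": 0, "dz": 0.001, "twist": 0}
    - {"dx": 0, "dy": 0, "dz": 0.001, "twist": 0}
    - {"dx": 0, "dy": 0, "dz": 0, "twist": 0}

```text
time: 9.62
tool_pos: [0.5873, -0.0316, 0.1191]
tool_rot: [1.0, 0.0, -0.0, -0.0]
contact_force: [-0.1, 0.9, -1.4]
grip_width: 0.266
```

>>> send_rows:
  rows:
    - {"dx": 0, "dy": 0, "dz": 0.0007, "twist": 0}
    - {"dx": 0, "dy": 0, "dz": 0.0007, "twist": 0}
    - {"dx": 0, "dy": 0, "dz": 0.0006, "twist": 0}
    - {"dx": 0, "dy": 0, "dz": 0, "twist": 0}

```text
time: 9.95
tool_pos: [0.5873, -0.0317, 0.1172]
tool_rot: [1.0, -0.0, -0.0, -0.0]
contact_force: [0.1, -0.4, -2.6]
grip_width: 0.262
```

>>> send_rows:
  rows:
    - {"dx": 0, "dy": 0, "dz": 0.0005, "twist": 0}
    - {"dx": 0, "dy": 0, "dz": 0.0005, "twist": 0}
    - {"dx": 0, "dy": 0, "dz": 0, "twist": 0}

```text
time: 10.2
tool_pos: [0.5873, -0.0316, 0.1162]
tool_rot: [1.0, 0.0, -0.0, -0.0]
contact_force: [0.0, 0.2, -2.6]
grip_width: 0.261
```

>>> send_rows:
  rows:
    - {"dx": 0, "dy": 0, "dz": 0.0005, "twist": 0}
    - {"dx": 0, "dy": 0, "dz": 0.0005, "twist": 0}
    - {"dx": 0, "dy": 0, "dz": 0.0005, "twist": 0}
    - {"dx": 0, "dy": 0, "dz": 0.0005, "twist": 0}
    - {"dx": 0, "dy": 0, "dz": 0, "twist": 0}

```text
time: 10.62
tool_pos: [0.5873, -0.0316, 0.1142]
tool_rot: [1.0, 0.0, -0.0, -0.0]
contact_force: [0.9, -0.3, -2.8]
grip_width: 0.264
```

>>> send_rows:
  rows:
    - {"dx": 0, "dy": 0, "dz": 0.0005, "twist": 0}
    - {"dx": 0, "dy": 0, "dz": 0.0005, "twist": 0}
    - {"dx": 0, "dy": 0, "dz": 0, "twist": 0}

```text
time: 10.87
tool_pos: [0.5873, -0.0316, 0.1132]
tool_rot: [1.0, 0.0, -0.0, 0.0]
contact_force: [-0.7, -0.1, -2.5]
grip_width: 0.264
```

No contact with the tip well below the ring's top, so it is inside the ring hole. Now I'll drag the ring back towards the axis and slightly past it.

>>> send_rows:
  rows:
    - {"dx": 0.0004, "dy": -0.0003, "dz": 0, "twist": 0}
    - {"dx": 0.0004, "dy": -0.0003, "dz": 0, "twist": 0}
    - {"dx": 0.0004, "dy": -0.0003, "dz": 0, "twist": 0}
    - {"dx": 0.0004, "dy": -0.0003, "dz": 0, "twist": 0}
    - {"dx": 0.0004, "dy": -0.0003, "dz": 0, "twist": 0}
    - {"dx": 0.0004, "dy": -0.0003, "dz": 0, "twist": 0}

```text
time: 11.37
tool_pos: [0.5892, -0.0301, 0.1131]
tool_rot: [1.0, -0.0, -0.001, 0.0]
contact_force: [-5.6, -3.1, -0.5]
grip_width: 0.263
```

>>> send_rows:
  rows:
    - {"dx": 0.0004, "dy": -0.0003, "dz": 0, "twist": 0}
    - {"dx": 0.0004, "dy": -0.0003, "dz": 0, "twist": 0}
    - {"dx": 0.0004, "dy": -0.0003, "dz": 0, "twist": 0}
    - {"dx": 0.0004, "dy": -0.0003, "dz": 0, "twist": 0}

```text
time: 11.7
tool_pos: [0.5907, -0.0289, 0.1131]
tool_rot: [1.0, -0.0, -0.001, 0.0]
contact_force: [-6.5, -3.4, -0.1]
grip_width: 0.261
```

Reaction is steady at about 7 N, which is the ring sliding. I'll continue past the axis.

>>> send_rows:
  rows:
    - {"dx": 0.0004, "dy": -0.0003, "dz": 0, "twist": 0}
    - {"dx": 0.0004, "dy": -0.0003, "dz": 0, "twist": 0}
    - {"dx": 0.0004, "dy": -0.0003, "dz": 0, "twist": 0}
    - {"dx": 0.0004, "dy": -0.0003, "dz": 0, "twist": 0}

```text
time: 12.03
tool_pos: [0.5922, -0.0277, 0.1131]
tool_rot: [1.0, -0.0, -0.001, 0.0]
contact_force: [-6.0, -2.4, 0.9]
grip_width: 0.263
```

>>> send_rows:
  rows:
    - {"dx": 0.0004, "dy": -0.0003, "dz": 0, "twist": 0}
    - {"dx": 0.0004, "dy": -0.0002, "dz": 0, "twist": 0}
    - {"dx": 0.0004, "dy": -0.0002, "dz": 0, "twist": 0}

```text
time: 12.28
tool_pos: [0.5934, -0.0269, 0.1131]
tool_rot: [1.0, -0.0, -0.001, 0.0]
contact_force: [-5.9, -2.3, -0.4]
grip_width: 0.261
```

>>> send_rows:
  rows:
    - {"dx": -0.0005, "dy": 0.0004, "dz": 0, "twist": 0}
    - {"dx": -0.0005, "dy": 0.0005, "dz": 0, "twist": 0}
    - {"dx": 0, "dy": 0, "dz": 0.001, "twist": 0}
    - {"dx": 0, "dy": 0, "dz": 0.001, "twist": 0}
    - {"dx": 0, "dy": 0, "dz": 0.001, "twist": 0}
    - {"dx": 0, "dy": 0, "dz": 0, "twist": 0}

```text
time: 12.78
tool_pos: [0.5931, -0.0278, 0.1101]
tool_rot: [1.0, -0.0, -0.0, 0.0]
contact_force: [-2.6, -3.6, -1.3]
grip_width: 0.261
```

>>> send_rows:
  rows:
    - {"dx": -0.0002, "dy": 0.0002, "dz": 0.001, "twist": 0}
    - {"dx": -0.0002, "dy": 0.0002, "dz": 0.001, "twist": 0}
    - {"dx": 0, "dy": 0, "dz": 0.001, "twist": 0}
    - {"dx": 0, "dy": 0, "dz": 0, "twist": 0}

```text
time: 13.12
tool_pos: [0.5927, -0.0281, 0.1071]
tool_rot: [1.0, -0.0, -0.0, -0.0]
contact_force: [-2.8, -2.3, -1.1]
grip_width: 0.261
```

>>> send_rows:
  rows:
    - {"dx": -0.0002, "dy": 0.0001, "dz": 0.001, "twist": 0}
    - {"dx": -0.0002, "dy": 0.0001, "dz": 0.001, "twist": 0}
    - {"dx": 0, "dy": 0, "dz": 0.001, "twist": 0}
    - {"dx": 0, "dy": 0, "dz": 0, "twist": 0}

```text
time: 13.45
tool_pos: [0.5922, -0.0283, 0.104]
tool_rot: [1.0, -0.0, -0.0, 0.0]
contact_force: [-2.9, -3.6, -2.1]
grip_width: 0.261
```

>>> send_rows:
  rows:
    - {"dx": -0.0002, "dy": 0.0001, "dz": 0.001, "twist": 0}
    - {"dx": 0, "dy": 0, "dz": 0.001, "twist": 0}
    - {"dx": -0.0002, "dy": 0.0001, "dz": 0.001, "twist": 0}
    - {"dx": 0, "dy": 0, "dz": 0, "twist": 0}

```text
time: 13.78
tool_pos: [0.5918, -0.0285, 0.101]
tool_rot: [1.0, 0.0, -0.0, 0.0]
contact_force: [-3.1, -2.8, -1.6]
grip_width: 0.262
```

>>> send_rows:
  rows:
    - {"dx": -0.0001, "dy": 0.0001, "dz": 0.001, "twist": 0}
    - {"dx": -0.0001, "dy": 0.0001, "dz": 0.001, "twist": 0}
    - {"dx": -0.0001, "dy": 0.0001, "dz": 0.001, "twist": 0}
    - {"dx": 0, "dy": 0, "dz": 0, "twist": 0}

```text
time: 14.12
tool_pos: [0.5915, -0.0288, 0.0981]
tool_rot: [1.0, -0.0, -0.0, -0.0]
contact_force: [-4.5, -1.9, -0.8]
grip_width: 0.262
```

>>> send_rows:
  rows:
    - {"dx": -0.0001, "dy": 0.0001, "dz": 0.001, "twist": 0}
    - {"dx": -0.0001, "dy": 0.0001, "dz": 0.001, "twist": 0}
    - {"dx": -0.0001, "dy": 0.0001, "dz": 0.001, "twist": 0}
    - {"dx": 0, "dy": 0, "dz": 0, "twist": 0}

```text
time: 14.45
tool_pos: [0.5912, -0.0291, 0.0951]
tool_rot: [1.0, 0.0, -0.0, 0.0]
contact_force: [-3.6, -1.9, -1.0]
grip_width: 0.257
```

>>> send_rows:
  rows:
    - {"dx": -0.0001, "dy": 0, "dz": 0.001, "twist": 0}
    - {"dx": -0.0001, "dy": 0.0001, "dz": 0.001, "twist": 0}
    - {"dx": -0.0001, "dy": 0, "dz": 0.001, "twist": 0}
    - {"dx": 0, "dy": 0, "dz": 0, "twist": 0}

```text
time: 14.78
tool_pos: [0.5908, -0.0292, 0.0921]
tool_rot: [1.0, -0.0, -0.0, 0.0]
contact_force: [-5.0, -3.3, -0.1]
grip_width: 0.262
```

>>> send_rows:
  rows:
    - {"dx": 0, "dy": 0, "dz": 0.001, "twist": 0}
    - {"dx": 0, "dy": 0, "dz": 0.001, "twist": 0}
    - {"dx": 0, "dy": 0, "dz": 0.001, "twist": 0}
    - {"dx": 0, "dy": 0, "dz": 0, "twist": 0}

```text
time: 15.12
tool_pos: [0.5908, -0.0292, 0.0891]
tool_rot: [1.0, -0.0, -0.0, -0.0]
contact_force: [-4.8, -2.8, -0.8]
grip_width: 0.261
```

>>> send_rows:
  rows:
    - {"dx": 0, "dy": 0, "dz": 0.001, "twist": 0}
    - {"dx": 0, "dy": 0, "dz": 0.001, "twist": 0}
    - {"dx": 0, "dy": 0, "dz": 0, "twist": 0}

```text
time: 15.37
tool_pos: [0.5908, -0.0291, 0.0871]
tool_rot: [1.0, -0.0, -0.0, -0.0]
contact_force: [-5.3, -2.2, -0.1]
grip_width: 0.264
```

The taper is seating with low axial force, so I'll continue down.

>>> send_rows:
  rows:
    - {"dx": 0, "dy": 0, "dz": 0.001, "twist": 0}
    - {"dx": 0, "dy": 0, "dz": 0.001, "twist": 0}
    - {"dx": 0, "dy": 0, "dz": 0.001, "twist": 0}
    - {"dx": 0, "dy": 0, "dz": 0, "twist": 0}

```text
time: 15.7
tool_pos: [0.5908, -0.0291, 0.0841]
tool_rot: [1.0, 0.0, -0.0, -0.0]
contact_force: [-4.5, -1.9, 0.6]
grip_width: 0.264
```

>>> send_rows:
  rows:
    - {"dx": 0, "dy": 0, "dz": 0.001, "twist": 0}
    - {"dx": 0, "dy": 0, "dz": 0.001, "twist": 0}
    - {"dx": 0, "dy": 0, "dz": 0.001, "twist": 0}
    - {"dx": 0, "dy": 0, "dz": 0, "twist": 0}

```text
time: 16.03
tool_pos: [0.5907, -0.0291, 0.081]
tool_rot: [1.0, 0.0, -0.0, -0.0]
contact_force: [-4.3, -1.7, -0.9]
grip_width: 0.265
```

>>> send_rows:
  rows:
    - {"dx": 0, "dy": 0, "dz": 0.001, "twist": 0}
    - {"dx": 0, "dy": 0, "dz": 0.001, "twist": 0}
    - {"dx": 0, "dy": 0, "dz": 0.001, "twist": 0}
    - {"dx": 0, "dy": 0, "dz": 0, "twist": 0}

```text
time: 16.37
tool_pos: [0.5906, -0.0291, 0.078]
tool_rot: [1.0, 0.0, -0.0, -0.0]
contact_force: [-5.1, -2.5, -1.6]
grip_width: 0.263
```

>>> send_rows:
  rows:
    - {"dx": 0, "dy": 0, "dz": 0.001, "twist": 0}
    - {"dx": 0, "dy": 0, "dz": 0.001, "twist": 0}
    - {"dx": 0, "dy": 0, "dz": 0.001, "twist": 0}
    - {"dx": 0, "dy": 0, "dz": 0, "twist": 0}

```text
time: 16.7
tool_pos: [0.5906, -0.029, 0.0749]
tool_rot: [1.0, 0.0, -0.0, -0.0]
contact_force: [-5.8, -2.0, -1.4]
grip_width: 0.258
```

>>> send_rows:
  rows:
    - {"dx": 0, "dy": 0, "dz": 0.0005, "twist": 0}
    - {"dx": 0, "dy": 0, "dz": 0.0005, "twist": 0}
    - {"dx": 0, "dy": 0, "dz": 0.0005, "twist": 0}
    - {"dx": 0, "dy": 0, "dz": 0, "twist": 0}

```text
time: 17.03
tool_pos: [0.5907, -0.0291, 0.0736]
tool_rot: [1.0, 0.0, -0.0, -0.0]
contact_force: [-6.3, -2.0, 0.7]
grip_width: 0.262
```

>>> send_rows:
  rows:
    - {"dx": 0, "dy": 0, "dz": 0.0005, "twist": 0}
    - {"dx": 0, "dy": 0, "dz": 0.0005, "twist": 0}
    - {"dx": 0, "dy": 0, "dz": 0, "twist": 0}

```text
time: 17.28
tool_pos: [0.5907, -0.0291, 0.0725]
tool_rot: [1.0, 0.0, -0.0, -0.0]
contact_force: [-5.2, -2.8, 1.1]
grip_width: 0.261
```

>>> send_rows:
  rows:
    - {"dx": 0, "dy": 0, "dz": 0.0005, "twist": 0}
    - {"dx": 0, "dy": 0, "dz": 0, "twist": 0}

```text
time: 17.45
tool_pos: [0.5907, -0.0291, 0.0721]
tool_rot: [1.0, 0.0, -0.0, -0.0]
contact_force: [-6.1, -1.8, 0.3]
grip_width: 0.258
```

>>> send_rows:
  rows:
    - {"dx": 0, "dy": 0, "dz": 0.0004, "twist": 0}
    - {"dx": 0, "dy": 0, "dz": 0, "twist": 0}

```text
time: 17.62
tool_pos: [0.5907, -0.0291, 0.0719]
tool_rot: [1.0, 0.0, -0.0, -0.0]
contact_force: [-6.9, -2.0, 3.3]
grip_width: 0.259
```

>>> send_rows:
  rows:
    - {"dx": 0, "dy": 0, "dz": 0.0003, "twist": 0}
    - {"dx": 0, "dy": 0, "dz": 0, "twist": 0}

```text
time: 17.78
tool_pos: [0.5907, -0.0291, 0.0719]
tool_rot: [1.0, 0.0, -0.0, -0.0]
contact_force: [-9.0, -2.7, 7.4]
grip_width: 0.267
```

>>> send_rows:
  rows:
    - {"dx": 0, "dy": 0, "dz": 0.0003, "twist": 0}
    - {"dx": 0, "dy": 0, "dz": 0, "twist": 0}
    - {"dx": 0, "dy": 0, "dz": 0, "twist": 0}

```text
time: 18.03
tool_pos: [0.5907, -0.0291, 0.0718]
tool_rot: [1.0, 0.0, -0.0, -0.0]
contact_force: [-10.0, -2.5, 12.0]
grip_width: 0.264
```

```bash
python3 - <<'E'
from h import *
snap('scene','s5');snap('side','d5')
o=sensors.get_obs(); print(o['tool_pos'],o['tool_rot'],o['contact_force'],o['moment'])
def cr(f,x,y,w=80,h=60,s=5):
    return cv2.resize(cv2.imread(f'pics/{f}.png')[y:y+h,x:x+w],(w*s,h*s),interpolation=cv2.INTER_CUBIC)
cv2.imwrite('pics/c5.png',np.hstack([cr('s5',190,170),cr('d5',208,208)]))
E
```

```text
[ 0.59072839 -0.0290776   0.07187322] [ 9.99999992e-01  2.52741785e-05 -8.71776470e-05 -8.54131847e-05] [-10.53996641  -2.11646991  11.89513952] [-0.42764873  2.29417774 -0.00639506]
```

View pics/c5.png

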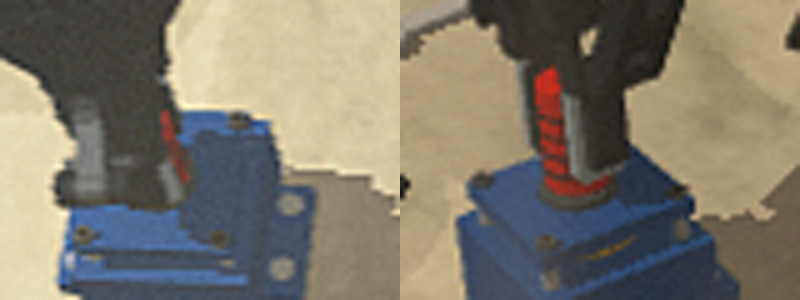

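The collar sits on the plate in the side view, and z has stopped at 0.0718 with a net axial force of about 14 N. I'll relax the side load, then release and retreat.

>>> send_rows:
  rows:
    - {"dx": -0.0003, "dy": 0, "dz": -0.0002, "twist": 0}
    - {"dx": 0, "dy": 0, "dz": 0, "twist": 0}
    - {"dx": 0, "dy": 0, "dz": 0, "twist": 0}

```text
time: 18.38
tool_pos: [0.5907, -0.0291, 0.0719]
tool_rot: [1.0, -0.0, 0.0, -0.0]
contact_force: [-7.2, -1.1, 6.8]
grip_width: 0.263
```

>>> send_rows:
  rows:
    - {"dx": 0, "dy": 0, "dz": 0, "twist": 0}
    - {"dx": 0, "dy": 0, "dz": 0, "twist": 0}
    - {"dx": 0, "dy": 0, "dz": 0, "twist": 0}
    - {"dx": 0, "dy": 0, "dz": 0, "twist": 0}
    - {"dx": 0, "dy": 0, "dz": 0, "twist": 0}
    - {"dx": 0, "dy": 0, "dz": 0, "twist": 0}
    - {"dx": 0, "dy": 0, "dz": 0, "twist": 0}
    - {"dx": 0, "dy": 0, "dz": 0, "twist": 0}
    - {"dx": 0, "dy": 0, "dz": 0, "twist": 0}
    - {"dx": 0, "dy": 0, "dz": 0, "twist": 0}
  jaw: 1

```text
time: 19.22
tool_pos: [0.5908, -0.0292, 0.0715]
tool_rot: [1.0, 0.0, -0.0, -0.0]
contact_force: [0.0, 0.1, 1.0]
grip_width: 1.001
```

>>> send_rows:
  rows:
    - {"dx": 0, "dy": 0, "dz": -0.005, "twist": 0}
    - {"dx": 0, "dy": 0, "dz": -0.01, "twist": 0}
    - {"dx": 0, "dy": 0, "dz": -0.02, "twist": 0}
    - {"dx": 0, "dy": 0, "dz": -0.02, "twist": 0}
    - {"dx": 0, "dy": 0, "dz": -0.02, "twist": 0}
    - {"dx": 0, "dy": 0, "dz": -0.02, "twist": 0}
    - {"dx": 0, "dy": 0, "dz": -0.02, "twist": 0}
    - {"dx": 0, "dy": 0, "dz": -0.02, "twist": 0}
    - {"dx": 0, "dy": 0, "dz": -0.01, "twist": 0}
    - {"dx": 0, "dy": 0, "dz": 0, "twist": 0}
    - {"dx": 0, "dy": 0, "dz": 0, "twist": 0}

```text
time: 20.13
tool_pos: [0.591, -0.0292, 0.2165]
tool_rot: [1.0, 0.0, 0.0, 0.0]
contact_force: [0.2, -0.2, -0.2]
grip_width: 0.996
```

```bash
python3 - <<'E'
from h import *
snap('scene','s6');snap('side','d6');snap('wrist','w6')
def cr(f,x,y,w=80,h=60,s=5):
    return cv2.resize(cv2.imread(f'pics/{f}.png')[y:y+h,x:x+w],(w*s,h*s),interpolation=cv2.INTER_CUBIC)
w=cv2.imread('pics/w6.png')
cv2.imwrite('pics/c6.png',np.vstack([np.hstack([cr('s6',190,170),cr('d6',208,208)]),np.hstack([cv2.resize(w,(400,250)),cv2.resize(cv2.imread('pics/s6.png'),(400,250))])]))
for f in('s6','d6'): print(proj(f,[.5906,-.0295,.106]))
E
```

```text
(np.float64(217.05560592049136), np.float64(193.51134921685886))
(np.float64(241.26286066393808), np.float64(223.08785972802352))
```

View pics/c6.png

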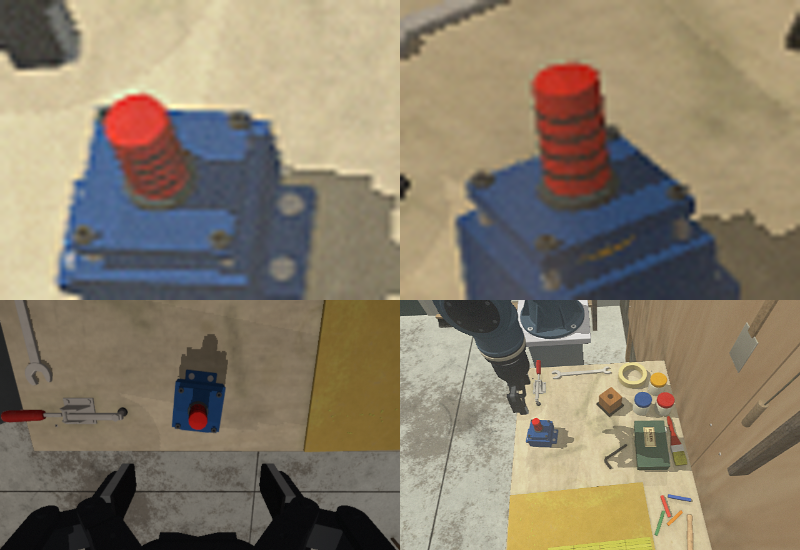

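The pin is upright with its collar on the block. The handle top is at scene (217,193.8) and side (241,222.9), against predictions of (217.1,193.5) and (241.3,223.1). The pot and hex key haven't moved.

```bash
python3 -c "
from h import *
print(order.close_job())"
```

```text
the job is handed in; nothing more can be done
None
```

The taper pin is home in the flange block, collar on the top plate and released, and the job is handed in. It reported no verdict. It took about 20 s of the 72 s allowed.

- **Finding the ring:** the wrist camera put the ring's hole about 9.3 mm off the bore axis, towards -x and -y. That is just over the stated 8.3–9.2 mm.
- **Insertion:** I lowered the tip into the ring's hole without touching anything, then dragged the ring back past the axis at a steady 7 N or so. On the way down the vertical force hardly changed from the free-hanging value.
- **Seating:** the pin stopped at the expected height, with about 14 N down and 10 N sideways (about 17–18 N combined). That is the highest I read, against your 25 N limit. Forces were read only at the end of each move, so a brief peak in between would not show.
- **Last checks:**
    - The handle top was within about half a pixel of its computed home position in both outside cameras.
    - The collar looked flat on the block.
    - The gripper was clear, with the force reading back near zero.
    - The blue-lidded pot and the hex key looked unmoved by eye in the final scene view.
- **Disagreement:** the wrist and outside cameras differed by about 1.4 mm in y on the bore position. That is within calibration, and I used a middle value.

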